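# Put stray flammables in the safety cabinet's door rack

## Robot

A 6-joint arm with a two-finger parallel gripper is mounted at the origin on the work surface. World frame = base frame: x ahead of the robot, y to its left, z up, the work surface at z = 0. Lengths are in m, angles in rad, forces in N, time in s.
With the tool pointing down it reaches from about 0.15 to 0.775 m from the base axis. Payload 6.1 kg.
Tool frame: the origin (TCP) lies on the centre line of the jaws, within the pads' length; the fingertips stand 19 mm ahead of it and the grasp point (between the pads) is the TCP; z points along the fingers, y is the line along which they close (so a half turn about z gives the same grasp; the last joint's range is limited). The gripper opens to 85 mm and grips with 20 to 120 N. Pads are 22 mm wide; open, the fingers measure 114 mm over their backs; the gripper's body (76 mm by 85 mm) begins 54 mm behind the grasp point. The pads swing forward as they close: fully open they stand 13 mm farther back than shut.
Start: joints at [1.294, 0.126, -0.04, 1.405, 0, 1.571], TCP at [0.143, 0.505, 0.25] pointing down, gripper open.
Joint ranges: [-2.72, 2.72], [-0.95, 1.95], [-1.27, 1.35], [-1.78, 2.02], [-1.46, 1.47], [-3.14, 3.14]. Speed limits (rad/s): [2.39, 2.39, 3.01, 3.14, 3.14, 3.14].

## Interface

Orientations are given as [roll, pitch, yaw] about the fixed x, y, z axes, in that order (R = Rz(yaw) Ry(pitch) Rx(roll)).
In Python, from workcell import ctrl gives the robot as it stands.
- The arm moves only by the tool step_arm, never from a script. Its argument "motion" is a list that holds one entry, the list of rows, each a list of 7 numbers: the shift along the tool's x, y, z in mm, then the turn, a rotation vector about the tool's x, y, z in degrees, then the opening, from 0 (shut) to 1 (fully open). In form: [[[tx, ty, tz, wx, wy, wz, jaw], ...]]. A call has 1 to 8 rows; each row shifts and turns the commanded pose from where the row before left it, along the tool's axes as they then stand; what a row does not reach is not made up. A row lasts 1/12 s, in which the tool goes at most 41.7 mm and 7.16 degrees, less where a joint would pass 70% of its speed; a pose out of reach is approached as far as the arm can. A call is refused whole if a number of a shift passes 41.7 or a number of a turn 7.16, either way. A call with a gripper value outside its range is refused whole. The fingers move at their own pace and stop on an object; "grip_force" is the grip in N (left out, the last holds). Time passes only in rows, so rows that do not move let the fingers close. It gives the time, the measured TCP pose, the force, the opening and the grip force at its end, in the units of the state.
- ctrl.sense(): the state, without advancing time (a new reading comes with each control period).
- ctrl.camera(name): name is "scene" or "top" or "wrist"; returns a dict with "frame" (480x640x3 uint8, red, green, blue), "K" (3x3 intrinsics, pixels), "R" (3x3) and "t" (3): a world point X has camera coordinates R X + t; the wrist camera has in their place "mount" (4x4, takes a point from camera to tool coordinates, whose origin is the TCP and whose axes are the flange's). Camera axes: x right, y down, z forward; pixel columns grow to the right and rows downward; lengths in m; the calibration is good to about 2 mm. A picture is of the moment at which its call begins: read the wrist's pose just before it. There is no depth.
- ctrl.hand_in(): hands the job in; it is judged then, once.
The state is a dict: "t": time; "q": joint angles; "joint_vel": joint speeds; "tau": joint torques, N m; "eef_pos": TCP position; "tool_rot": TCP orientation; "force": force on the tool from outside, world axes, zero at the start; "moment": the same for the moment, N m; "width": finger opening in m; "finger_force": force on a finger pad.
Only numpy, scipy, OpenCV 4.12 (cv2) and the standard library are available. Lean on these libraries where they do the work, as an engineer would, in place of code of your own. Each camera call takes 0.05 s, during which the arm holds its last target. There are 200 camera calls.

## Task

Pull the yellow safety cabinet's door open by its handle to about a right angle, then put the two stray containers into the rack on the inside of the door: the round spray can upright in the short bin, the flat-sided tin upright in the long bin. Set them down gently rather than dropping them, leave the spool, brick and tub where they are, and leave the door open, because there is more to load.

Things in the scene. Friction and masses are not known exactly. Their poses are not given: they have to be found in the camera images.
- door (a joint): Door angle of the yellow safety cabinet (240 deep x 300 wide x 230 mm high, fixed, front towards the robot). 0 shut, starts up to 0.25 rad ajar, grows as the door swings out towards the robot, stops at 1.9. Upright hinge at the cabinet's front edge on the robot's left (+y): opens clockwise seen from above. No latch; stiff hinge (about 1.5 N at the handle), stays where it is left.
- door_hinge (a point): Point on the hinge line at bench height, turning with the door: at angle q by -q about z from shut, when +x points into the cabinet, away from the robot. +x runs from outer to inner face, the door extends along -y, z up. In this frame the panel covers x 0 to 15, y 0 to -296, z 12 to 215 mm; handle at x -45, y -270; rack on the inner face x 15 to 114, y -26 to -253 mm.
- handle (a point): Dark steel upright bar, 14 mm in diameter, 140 mm long, on the outer face of the door near its free edge, rigid with the door. This point: top end of the bar, level with the door's top at 215 mm above the bench; the bar runs straight down. Its axis is 45 mm out from the door's outer face (38 mm free gap). The upper of its two stand-offs (12 mm thick) is centred 65 mm below the top, so the upper 55 mm are clear all round. Axes as the door's.
- long_bin (a point): Centre of the inner floor of the long bin, the one nearer the hinge, in the aluminium rack on the door's inner face. Open at the top; inside 95 mm deep (x, away from the door) x 125 mm long (y, along the door). Floor 55 mm above the bench, walls 4 mm thick and 45 mm high above the floor; on one side the wall is the door itself, whose top is 160 mm above the bin's floor. Axes as the door's.
- short_bin (a point): Centre of the inner floor of the short bin, next to the long bin, towards the door's free edge. Inside 95 mm deep (x) x 90 mm long (y); floor height, walls and axes as for the long bin.
- spray_can: Round aluminium spray can standing on the bench, 53 mm in diameter up to 108 mm, then a shoulder and a white cylindrical cap 42 mm in diameter from 119 to 160 mm. Origin: centre of its underside, z up. About 0.2 to 0.4 kg.
- solvent_tin: Flat-sided oblong plain steel tin standing on the bench, 78 (x) x 42 (y) x 148 mm high, with a small black screw cap (26 mm in diameter, 12 mm high, 20 mm off-centre towards +x) on top. Origin: centre of its underside, z up. About 0.3 to 0.55 kg.
- spool: Bystander: black spool of cord, 64 mm in diameter, 90 mm high. Origin: centre of its underside.
- brick: Bystander: brick, 190 x 90 x 57 mm. Origin: centre of its underside, long axis x.
- tub: Bystander: empty white plastic tub, 90 mm in diameter, 90 mm high. Origin: centre of its underside.
There are look-alikes about, which are no part of the job. Of the things that look like the spray_can, the middle-sized one is meant.

How it is judged:
On the way, in this order (a step that is already met when the one before it is completed fails the run):
1. the door is being pulled open by its handle (past 0.5 rad with the gripper at the handle, within 40 mm of the bar) (value of joint door above 0.5 rad and horizontal distance between the grasp point and handle below 0.04 m), for 0.05 s.
2. the door stands wide open, past 1.3 rad (75 degrees) (value of joint door above 1.3 rad), for 0.2 s.
At the end, for the whole second after the job is handed in: The door stands open past 1.3 rad; the spray can stands on the floor of the short bin and the tin on the floor of the long bin, each released, at rest, within 8 mm of the floor's height and upright within 0.12 rad (value of joint door above 1.3 rad and x of spray_can in the frame of short_bin between -0.026 and 0.026 m and y of spray_can in the frame of short_bin between -0.024 and 0.024 m and z of spray_can in the frame of short_bin between -0.006 and 0.008 m and angle between each of spray_can, solvent_tin's own z axis and vertical below 0.12 rad and linear speed of each of spray_can, solvent_tin below 0.03 m/s and contact force between each of spray_can, solvent_tin and the fingers below 0.1 N and x of solvent_tin in the frame of long_bin between -0.036 and 0.036 m and y of solvent_tin in the frame of long_bin between -0.05 and 0.05 m and z of solvent_tin in the frame of long_bin between -0.006 and 0.008 m); the robot touches nothing.
It fails at once if the spool is shifted by more than 30 mm (distance of spool from where it was at the start of the episode above 0.03 m).
It fails at once if the brick is shifted by more than 30 mm (distance of brick from where it was at the start of the episode above 0.03 m).
It fails at once if the tub is shifted by more than 30 mm (distance of tub from where it was at the start of the episode above 0.03 m).
It fails at once if the spray can falls or is flung: faster than 0.7 m/s (a drop of about 25 mm) with no finger on it (linear speed of spray_can above 0.7 m/s and contact force between spray_can and the fingers below 0.05 N).
It fails at once if the tin falls or is flung: faster than 0.7 m/s (a drop of about 25 mm) with no finger on it (linear speed of solvent_tin above 0.7 m/s and contact force between solvent_tin and the fingers below 0.05 N).
It also fails if it takes over 72 s, if anything falls off the work surface, if the arm or the gripper's body presses on something with over 40 N, if the wrist force passes 120 N, or if a joint passes its speed limit or range.

## Working session

There is one attempt and no reset: what is moved stays moved. The work goes in short steps, Python scripts to look and compute and a tool call to move; the robot and the scene stay as the last step left them, time stands still between calls to the robot, and variables do not carry over. Pictures are saved under pics/ and viewed, at most 10 in all, crops included, and the job is handed in when it is done.

Besides the shell and the picture viewer there is one more tool, called after "Call:" by a JSON object that holds its "fn" and its "kwargs", one argument or row to a line. step_arm: Moves the arm, as the interface text tells. Its arguments: {"type":"object","properties":{"motion":{"type":"array","items":{"type":"array","items":{"type":"array","items":{"type":"number"}}}},"grip_force":{"type":"number"}},"required":["motion"]}

```bash
mkdir -p pics; ls; python3 - <<'E'
from workcell import ctrl
import cv2,pickle
s=ctrl.sense();print({k:s[k] for k in('t','eef_pos','tool_rot','width','force')})
d={}
for n in('scene','top'):
    c=ctrl.camera(n);d[n]=c;cv2.imwrite(f'pics/{n}0.png',c['frame'][:,:,::-1]);print(n,c['K'],c['R'],c['t'])
pickle.dump(d,open('cams.pkl','wb'))
E
```

```text
pics
{'t': 0.0, 'eef_pos': array([0.14335818, 0.50467156, 0.24951443]), 'tool_rot': array([-3.13999665e+00, -1.52857670e-05,  2.86483818e+00]), 'width': 0.08541341936660841, 'force': array([-0.4162395 , -0.10975974, -0.73733826])}
scene [[486.98874228   0.         314.00280792]
 [  0.         486.98874228 238.85302786]
 [  0.           0.           1.        ]] [[-0.99693044  0.0776818   0.00975876]
 [ 0.05841429  0.82100594 -0.56792343]
 [-0.05212931 -0.5656101  -0.82302354]] [0.56180014 0.07512017 1.45329508]
top [[553.03691974   0.         318.80234491]
 [  0.         553.03691974 243.17975123]
 [  0.           0.           1.        ]] [[-0.01594308 -0.99972679 -0.01709299]
 [-0.99839298  0.01684692 -0.05410772]
 [ 0.0543809   0.01620288 -0.99838879]] [0.00280628 0.58115055 1.79906131]
```

View pics/scene0.png

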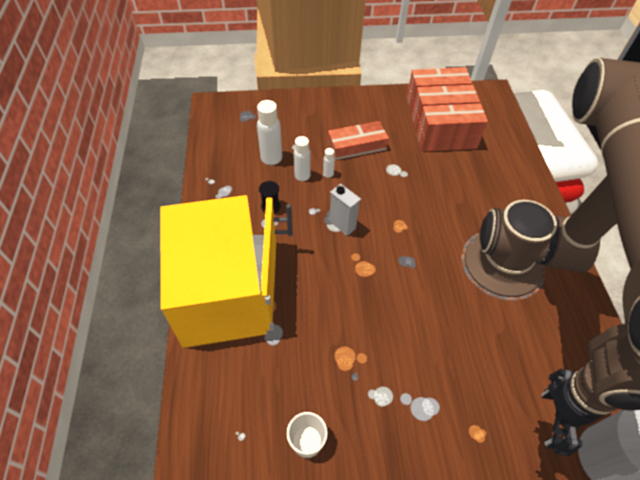

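View pics/top0.png

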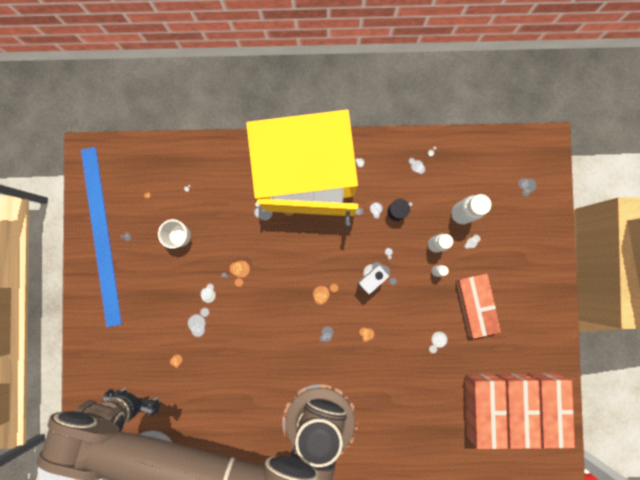

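Three cans look alike: large at scene (268,132), middle at (302,158) and small at (329,162). The spray_can is the middle-sized one, which sits at about top (440,243). The tin is at scene (344,210) and top (373,278). Next I'll confirm these in enlarged crops.

```bash
python3 - <<'E'
import cv2,pickle
d=pickle.load(open('cams.pkl','rb'))
f=d['top']['frame'][:,:,::-1]
def crop(f,x,y,w,h,s,n):
    o=cv2.resize(f[y:y+h,x:x+w],None,fx=s,fy=s,interpolation=cv2.INTER_CUBIC)
    for i in range(0,w,20): cv2.putText(o,str(x+i),(i*s,8),0,.3,(0,255,0));cv2.line(o,(i*s,8),(i*s,14),(0,255,0))
    for i in range(0,h,20): cv2.putText(o,str(y+i),(0,i*s+4),0,.3,(0,255,0));cv2.line(o,(20,i*s),(26,i*s),(0,255,0))
    cv2.imwrite(n,o)
crop(f,340,190,160,120,5,'pics/tc.png')
crop(d['scene']['frame'][:,:,::-1],240,90,160,150,4,'pics/sc.png')
E
```

```text
(no output)
```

View pics/tc.png

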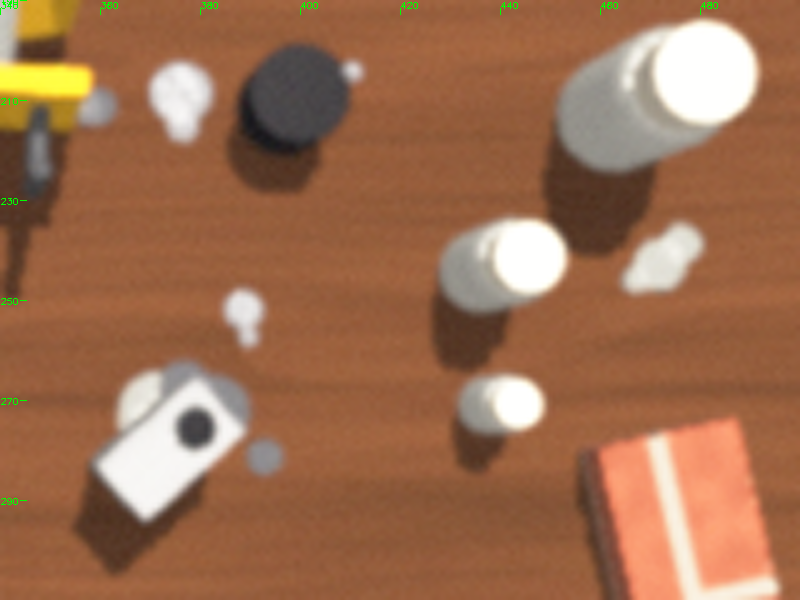

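View pics/sc.png

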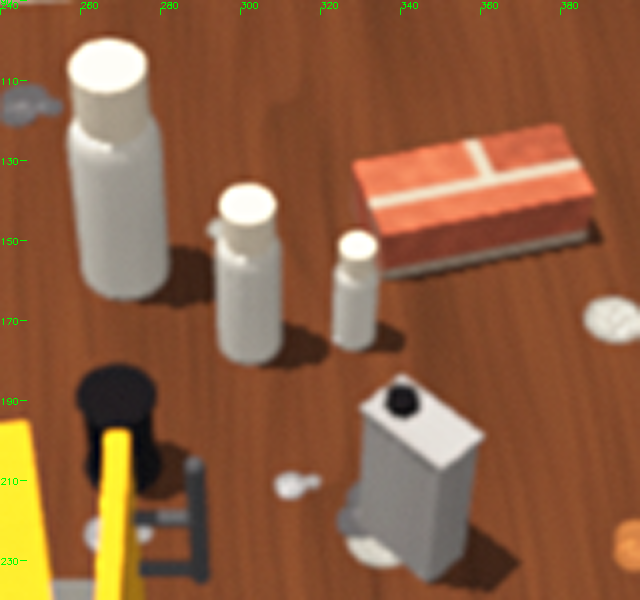

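The middle can's cap is at top (446,241). Its diameter of about 15 px at z=0.16 works out to 44 mm, which fits the 42 mm given. Tin top corners are at top (379,265), (389,276), (370,294) and (359,283). The handle's top end is at scene (289,205).

```bash
cat > h.py <<'E'
import numpy as np,pickle
def ray(c,uv,z):
    d=c['R'].T@np.linalg.solve(c['K'],[uv[0],uv[1],1]); o=-c['R'].T@c['t']
    return o+d*(z-o[2])/d[2]
def proj(c,X):
    p=c['K']@(c['R']@np.array(X,float)+c['t']);return p[:2]/p[2]
E
python3 - <<'E'
from h import *
np.set_printoptions(precision=4,suppress=True)
d=pickle.load(open('cams.pkl','rb'));T,S=d['top'],d['scene']
tc=lambda x,y:(340+x/5-.4,190+y/5-.4); sc=lambda x,y:(240+x/4-.4,90+y/4-.4)
print('can',ray(T,tc(530,257),.16),ray(S,sc(247,203),.16))
print('small',ray(T,tc(518,403),.11),'large',ray(T,tc(705,73),.25),'spool',ray(T,tc(300,95),.09), ray(S,sc(117,388),.09))
tt=[ray(T,tc(*p),.148) for p in((197,375),(246,428),(148,521),(93,463))]
print('tin',np.array(tt),np.mean(tt,0),'cap',ray(T,tc(195,428),.16))
print('edges',[np.linalg.norm(tt[i]-tt[i-1]) for i in range(4)])
print('tinS',[ray(S,sc(*p),.148) for p in((402,375),(484,435),(442,468),(362,406))])
print('handle top',ray(S,sc(195,460),.215),'bottom',ray(S,sc(202,578),.075),ray(T,tc(38,125),.215))
print('cabinet',np.array([ray(T,p,.23) for p in((248,122),(350,111),(357,184),(254,196))]))
print('door',np.array([ray(T,p,.215) for p in((257,200),(257,207),(358,203),(358,209))]))
E
python3 - <<'E'
import sys;sys.path.insert(0,'.')
import cv2,pickle
d=pickle.load(open('cams.pkl','rb'))
a=cv2.resize(d['top']['frame'][100:240,235:375,::-1],None,fx=4,fy=4,interpolation=cv2.INTER_CUBIC)
for i in range(0,140,20):
    cv2.putText(a,str(235+i),(i*4,8),0,.3,(0,0,255));cv2.putText(a,str(100+i),(0,i*4+4),0,.3,(0,0,255))
cv2.imwrite('pics/door.png',a)
E
```

```text
can [ 0.5734 -0.3907  0.16  ] [ 0.5738 -0.3949  0.16  ]
small [ 0.4859 -0.3914  0.11  ] large [ 0.672  -0.4741  0.25  ] spool [ 0.6818 -0.2642  0.09  ] [ 0.6824 -0.2736  0.09  ]
tin [[ 0.5058 -0.1902  0.148 ]
 [ 0.4733 -0.2191  0.148 ]
 [ 0.4181 -0.1588  0.148 ]
 [ 0.4536 -0.1262  0.148 ]] [ 0.4627 -0.1736  0.148 ] cap [ 0.4739 -0.1872  0.16  ]
edges [np.float64(0.08259536606266994), np.float64(0.04351228281063436), np.float64(0.0817963405344582), np.float64(0.04813242935773282)]
tinS [array([ 0.4707, -0.2214,  0.148 ]), array([ 0.418 , -0.1607,  0.148 ]), array([ 0.4518, -0.1328,  0.148 ]), array([ 0.503 , -0.1939,  0.148 ])]
handle top [ 0.6266 -0.0987  0.215 ] bottom [ 0.6261 -0.101   0.075 ] [ 0.6526 -0.0944  0.215 ]
cabinet [[ 0.9291  0.1919  0.23  ]
 [ 0.9555 -0.1078  0.23  ]
 [ 0.7398 -0.124   0.23  ]
 [ 0.7102  0.1764  0.23  ]]
door [[ 0.7004  0.1696  0.215 ]
 [ 0.6797  0.1698  0.215 ]
 [ 0.6862 -0.1266  0.215 ]
 [ 0.6685 -0.1263  0.215 ]]
```

View pics/door.png

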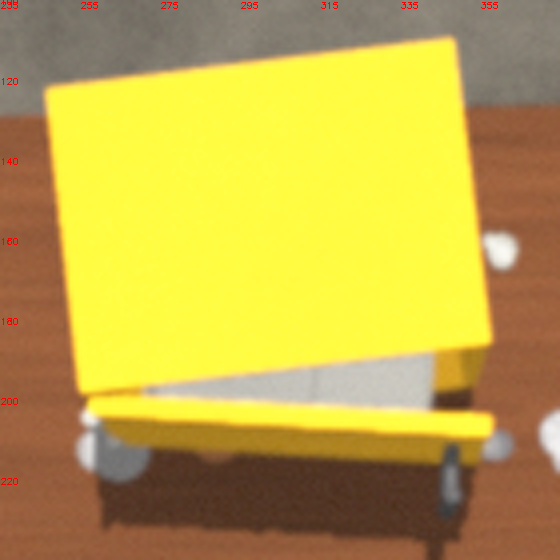

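The door's outer face measures (.690,.172)→(.670,-.126), a length of 0.298 (expected 0.296). Cabinet yaw is about 0.098, so q≈0.165. The handle from the door geometry is (.627,-.094) and from the scene camera (.627,-.099), so the two agree. Moving to it now.

Call:
{"fn": "step_arm", "kwargs": {
  "motion": [
    [[0,0,-30,0,0,0,1],[0,0,-30,0,0,0,1],[-15,-11,-20,0,0,0,1],[-26,-19,0,0,0,0,1],[-26,-19,0,0,0,0,1],[-26,-19,0,0,0,0,1],[-26,-19,0,0,0,0,1],[-26,-19,0,0,0,0,1]]
  ]
}}

```text
t: 0.77
eef_pos: [0.2545, 0.3621, 0.33]
tool_rot: [-3.141, -0.0, 2.865]
force: [0.7, 0.0, 0.3]
width: 0.0856
finger_force: 0.0
```

Call:
{"fn": "step_arm", "kwargs": {
  "motion": [
    [[-26,-19,0,0,0,0,1],[-26,-19,0,0,0,0,1],[-26,-19,0,0,0,0,1],[-26,-19,0,0,0,0,1],[-26,-19,0,0,0,0,1],[-26,-19,0,0,0,0,1],[-26,-19,0,0,0,0,1],[-26,-19,0,0,0,0,1]]
  ]
}}

```text
t: 1.43
eef_pos: [0.4131, 0.1588, 0.3301]
tool_rot: [-3.141, -0.0, 2.865]
force: [0.7, 0.4, 0.6]
width: 0.0855
finger_force: 0.0
```

Call:
{"fn": "step_arm", "kwargs": {
  "motion": [
    [[-26,-19,0,0,0,0,1],[-26,-19,0,0,0,0,1],[-26,-19,0,0,0,0,1],[-26,-19,0,0,0,0,1],[-26,-19,0,0,0,0,1],[0,0,0,0,0,0,1],[0,0,0,0,0,0,1]]
  ]
}}

```text
t: 2.02
eef_pos: [0.5121, 0.0322, 0.3292]
tool_rot: [-3.141, -0.002, 2.862]
force: [-1.0, 0.1, -0.8]
width: 0.0856
finger_force: 0.0
```

Call:
{"fn": "step_arm", "kwargs": {
  "motion": [
    [[-24,-15,0,0,0,0,1],[-24,-15,0,0,0,0,1],[-24,-15,0,0,0,0,1],[-24,-15,0,0,0,0,1],[-24,-15,0,0,0,0,1],[-26,-18,0,0,0,0,1],[0,0,0,0,0,0,1],[0,0,0,0,0,0,1]]
  ]
}}

```text
t: 2.68
eef_pos: [0.6269, -0.0958, 0.329]
tool_rot: [3.142, -0.002, 2.864]
force: [0.3, 0.3, 1.0]
width: 0.0854
finger_force: 0.0
```

```bash
python3 - <<'E'
from workcell import ctrl
from h import *
import cv2
from scipy.spatial.transform import Rotation as Ro
s=ctrl.sense();c=ctrl.camera('wrist');print(s['q'],s['eef_pos'],s['tool_rot'],c['mount'])
f=c['frame'][:,:,::-1].copy()
E_=np.eye(4);E_[:3,:3]=Ro.from_euler('xyz',s['tool_rot']).as_matrix();E_[:3,3]=s['eef_pos']
M=np.linalg.inv(E_@c['mount']);w=dict(K=c['K'],R=M[:3,:3],t=M[:3,3])
p=proj(w,[.627,-.097,.215]);print('handle pred',p)
pickle.dump(w,open('w.pkl','wb'))
cv2.imwrite('pics/w1.png',f)
E
```

```text
[-1.51825680e-01  3.68587926e-01  4.46194935e-01  1.65072195e+00
  3.40624766e-04  1.25541904e-01] [ 0.62691582 -0.0958248   0.32899439] [ 3.14154503e+00 -2.34301989e-03  2.86422473e+00] [[-4.13226868e-04 -9.44455985e-01 -3.28637676e-01  8.50165047e-02]
 [ 9.99999817e-01 -5.35237647e-04  2.80800446e-04 -1.20148120e-04]
 [-4.41102918e-04 -3.28637499e-01  9.44456034e-01 -1.24485234e-01]
 [ 0.00000000e+00  0.00000000e+00  0.00000000e+00  1.00000000e+00]]
handle pred [312.47282013 242.68329202]
```

View pics/w1.png

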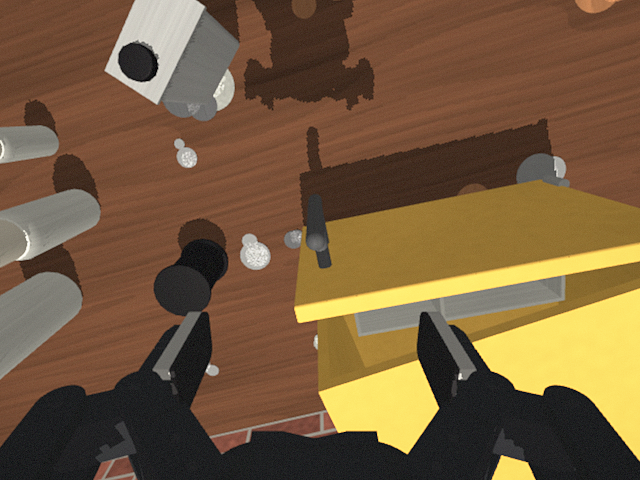

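The wrist view shows the bar's top at (317,241) against a predicted (312,243), so we are aligned within about 3 mm. Going down and closing.

Call:
{"fn": "step_arm", "kwargs": {
  "motion": [
    [[0,0,34,0,0,0,1],[0,2,34,0,0,0,1],[0,0,34,0,0,0,1],[0,0,30,0,0,0,1],[0,0,0,0,0,0,1],[0,0,0,0,0,0,0],[0,0,0,0,0,0,0],[0,0,0,0,0,0,0]]
  ],
  "grip_force": 40
}}

```text
t: 3.4
eef_pos: [0.6283, -0.0936, 0.2017]
tool_rot: [3.141, 0.005, 2.865]
force: [0.0, -0.2, 0.9]
width: 0.052
finger_force: 0.0
```

Call:
{"fn": "step_arm", "kwargs": {
  "motion": [
    [[0,0,0,0,0,0,0],[0,0,0,0,0,0,0],[0,0,0,0,0,0,0]]
  ]
}}

```text
t: 3.65
eef_pos: [0.6275, -0.0953, 0.1997]
tool_rot: [-3.139, 0.002, 2.864]
force: [-4.3, -7.4, 13.7]
width: 0.013
finger_force: 41.0
```

```bash
python3 - <<'E'
import numpy as np
from scipy.spatial.transform import Rotation as Ro
# handle arc: hinge H, offsets (-.045,-.270), psi from -.067 to -1.49 ; tool yaw fixed 2.864
H=np.array([.690,.172]);h=np.array([-.045,-.270])
P=lambda s:H+np.array([[np.cos(s),-np.sin(s)],[np.sin(s),np.cos(s)]])@h
N=24;ps=np.linspace(-.067,-1.50,N+1)
pts=np.array([P(s) for s in ps]);d=np.diff(pts,axis=0)*1000
y=2.864;tx=np.array([np.cos(y),np.sin(y)]);ty=np.array([np.sin(y),-np.cos(y)])
for i in range(N):print(round(d[i]@tx),round(d[i]@ty),pts[i+1].round(3))
E
```

```text
16 0 [ 0.611 -0.09 ]
16 1 [ 0.596 -0.085]
16 2 [ 0.581 -0.079]
16 3 [ 0.566 -0.072]
16 4 [ 0.551 -0.064]
16 5 [ 0.538 -0.055]
15 5 [ 0.524 -0.046]
15 6 [ 0.512 -0.036]
15 7 [ 0.5   -0.025]
14 8 [ 0.488 -0.013]
14 9 [ 0.477 -0.001]
13 10 [0.468 0.012]
12 11 [0.458 0.026]
12 11 [0.45 0.04]
11 12 [0.443 0.055]
10 13 [0.436 0.07 ]
10 13 [0.43  0.085]
9 14 [0.426 0.101]
8 14 [0.422 0.116]
7 15 [0.419 0.133]
6 15 [0.417 0.149]
5 15 [0.416 0.165]
4 16 [0.416 0.181]
3 16 [0.417 0.198]
```

Call:
{"fn": "step_arm", "kwargs": {
  "motion": [
    [[16,0,-2,0,0,0,0],[16,1,0,0,0,0,0],[16,2,0,0,0,0,0],[16,3,0,0,0,0,0],[16,4,0,0,0,0,0],[16,5,0,0,0,0,0],[15,5,0,0,0,0,0],[15,6,0,0,0,0,0]]
  ]
}}

```text
t: 4.32
eef_pos: [0.5112, -0.0364, 0.1999]
tool_rot: [-3.136, -0.001, 2.862]
force: [-1.7, -5.4, -2.1]
width: 0.0125
finger_force: 40.8
```

Call:
{"fn": "step_arm", "kwargs": {
  "motion": [
    [[15,7,0,0,0,0,0],[14,8,0,0,0,0,0],[14,9,0,0,0,0,0],[13,10,0,0,0,0,0]]
  ]
}}

```text
t: 4.65
eef_pos: [0.4657, 0.0117, 0.1998]
tool_rot: [-3.136, -0.003, 2.862]
force: [-8.7, -9.4, 2.0]
width: 0.0129
finger_force: 41.6
```

Forces are low and the gripper is tracking the arc, so I'll continue.

Call:
{"fn": "step_arm", "kwargs": {
  "motion": [
    [[12,11,0,0,0,0,0],[12,11,0,0,0,0,0],[11,12,0,0,0,0,0],[10,13,0,0,0,0,0],[10,13,0,0,0,0,0],[9,14,0,0,0,0,0],[8,14,0,0,0,0,0],[7,15,0,0,0,0,0]]
  ]
}}

```text
t: 5.32
eef_pos: [0.4154, 0.1329, 0.1997]
tool_rot: [-3.136, -0.008, 2.864]
force: [-19.8, -4.6, 5.5]
width: 0.0127
finger_force: 41.9
```

Call:
{"fn": "step_arm", "kwargs": {
  "motion": [
    [[6,15,0,0,0,0,0],[5,15,0,0,0,0,0],[4,16,0,0,0,0,0],[2,12,0,0,0,0,0],[0,0,0,0,0,0,0],[0,0,0,0,0,0,0]]
  ]
}}

```text
t: 5.82
eef_pos: [0.4154, 0.1957, 0.1997]
tool_rot: [-3.141, -0.01, 2.868]
force: [-17.1, 3.1, 4.1]
width: 0.0124
finger_force: 41.6
```

Call:
{"fn": "step_arm", "kwargs": {
  "motion": [
    [[0,0,0,0,0,0,0.4],[0,0,0,0,0,0,0.4],[0,0,0,0,0,0,0.4],[0,0,-15,0,0,0,0.4],[0,0,-35,0,0,0,0.4],[0,0,-35,0,0,0,0.4],[0,0,-35,0,0,0,0.4],[0,0,-35,0,0,0,0.4]]
  ]
}}

```text
t: 6.48
eef_pos: [0.4203, 0.1942, 0.3573]
tool_rot: [3.141, 0.001, 2.864]
force: [1.1, 0.1, -0.1]
width: 0.0345
finger_force: 0.0
```

Call:
{"fn": "step_arm", "kwargs": {
  "motion": [
    [[40,0,0,0,0,0,0.9],[40,0,0,0,0,0,0.9],[40,0,0,0,0,0,0.9],[20,0,0,0,0,0,0.9]]
  ]
}}

```text
t: 6.82
eef_pos: [0.2831, 0.2329, 0.3564]
tool_rot: [3.14, 0.001, 2.865]
force: [0.5, 0.5, 0.0]
width: 0.0773
finger_force: 0.0
```

```bash
python3 - <<'E'
from workcell import ctrl
import cv2,pickle
c=ctrl.camera('top');pickle.dump(c,open('top2.pkl','wb'))
x,y,w,h,s=220,150,180,140,4
o=cv2.resize(c['frame'][y:y+h,x:x+w,::-1],None,fx=s,fy=s,interpolation=cv2.INTER_CUBIC)
for i in range(0,w,20): cv2.putText(o,str(x+i),(i*s,8),0,.3,(0,0,255))
for i in range(0,h,20): cv2.putText(o,str(y+i),(0,i*s+4),0,.3,(0,0,255))
cv2.imwrite('pics/t2.png',o)
E
```

```text
(no output)
```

View pics/t2.png

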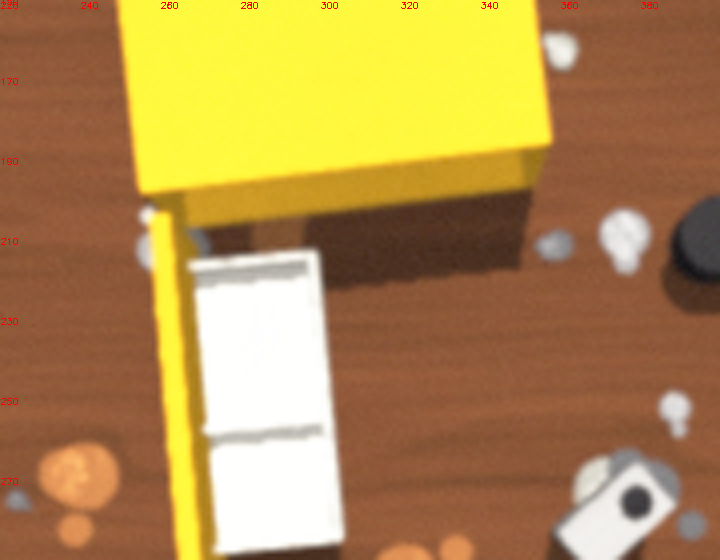

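```bash
python3 - <<'E'
from h import *
np.set_printoptions(precision=4,suppress=True)
T=pickle.load(open('top2.pkl','rb'))
t=lambda x,y:(220+x/4-.4,150+y/4-.4)
L=np.array([(.114,-.026),(.114,-.253),(.015,-.253),(.015,-.026)])
W=np.array([ray(T,t(*p),.1)[:2] for p in((318,250),(343,542),(218,553),(190,260))])
print(W,[np.linalg.norm(W[i]-W[i-1]) for i in range(4)])
lc,wc=L.mean(0),W.mean(0);A=(L-lc).T@(W-wc);psi=np.arctan2(A[0,1]-A[1,0],A[0,0]+A[1,1])
R=np.array([[np.cos(psi),-np.sin(psi)],[np.sin(psi),np.cos(psi)]]);H=wc-R@lc
print('psi',psi,'q',.098-psi,'hinge',H,'resid',W-(L@R.T+H))
for n,p in(('long',(.0625,-.0925)),('short',(.0625,-.204)),('handle',(-.045,-.27)),('freeedge',(0.,-.296))):print(n,R@p+H)
print('door top',[ray(T,t(*p),.215)[:2] for p in((155,212),(172,210),(176,558))])
E
```

```text
[[0.6753 0.0522]
 [0.4464 0.0359]
 [0.4393 0.1336]
 [0.6692 0.153 ]] [np.float64(0.10092547569752809), np.float64(0.22951149959681771), np.float64(0.0979100737711488), np.float64(0.23068718745046998)]
psi -1.4950333634832669 q 1.593033363483267 hinge [0.6918 0.1685] resid [[ 0.0008 -0.0007]
 [-0.0018  0.0002]
 [-0.0013 -0.0009]
 [ 0.0022  0.0013]]
long [0.6043 0.0992]
short [0.4931 0.0908]
handle [0.4191 0.193 ]
freeedge [0.3966 0.1461]
door top [array([0.6926, 0.1657]), array([0.6939, 0.1532]), array([0.4391, 0.153 ])]
```

The rack fit agrees within 2 mm with the hinge and handle: q≈1.59, short bin at (.493,.091), long bin at (.604,.100). Moving above the spray can at (.573,-.392). I'll grip it by its cap, because the gripper body would hit the can's top on a lower grasp.

Call:
{"fn": "step_arm", "kwargs": {
  "motion": [
    [[-21,-25,0,0,0,0,0.9],[-21,-25,0,0,0,0,0.9],[-21,-25,0,0,0,0,0.9],[-21,-25,0,0,0,0,0.9],[-21,-25,0,0,0,0,0.9],[-21,-25,0,0,0,0,0.9],[-21,-25,0,0,0,0,0.9],[-21,-25,0,0,0,0,0.9]]
  ]
}}

```text
t: 7.53
eef_pos: [0.3931, -0.0075, 0.3558]
tool_rot: [3.141, 0.002, 2.864]
force: [0.9, 0.7, -1.4]
width: 0.0767
finger_force: 0.0
```

Call:
{"fn": "step_arm", "kwargs": {
  "motion": [
    [[-21,-25,0,0,0,0,0.9],[-21,-25,0,0,0,0,0.9],[-21,-25,0,0,0,0,0.9],[-21,-25,0,0,0,0,0.9],[-21,-25,0,0,0,0,0.9],[-21,-25,0,0,0,0,0.9],[-21,-25,0,0,0,0,0.9],[-21,-25,0,0,0,0,0.9]]
  ]
}}

```text
t: 8.2
eef_pos: [0.4999, -0.2461, 0.3555]
tool_rot: [-3.141, 0.001, 2.864]
force: [1.0, 0.3, -0.1]
width: 0.0768
finger_force: 0.0
```

Call:
{"fn": "step_arm", "kwargs": {
  "motion": [
    [[-21,-25,0,0,0,0,0.9],[-21,-25,10,0,0,0,0.9],[-21,-25,10,0,0,0,0.9],[-21,-25,10,0,0,0,0.9],[-14,-12,10,0,0,0,0.9],[0,0,0,0,0,0,0.9],[0,0,0,0,0,0,0.9]]
  ]
}}

```text
t: 8.78
eef_pos: [0.563, -0.3795, 0.3134]
tool_rot: [3.141, -0.002, 2.863]
force: [-0.2, 0.0, 0.2]
width: 0.0771
finger_force: 0.0
```

```bash
cat > wr.py <<'E'
from workcell import ctrl
from h import *
import cv2
from scipy.spatial.transform import Rotation as Ro
def wrist(name,pts):
    s=ctrl.sense();c=ctrl.camera('wrist')
    E_=np.eye(4);E_[:3,:3]=Ro.from_euler('xyz',s['tool_rot']).as_matrix();E_[:3,3]=s['eef_pos']
    M=np.linalg.inv(E_@c['mount']);w=dict(K=c['K'],R=M[:3,:3],t=M[:3,3])
    f=c['frame'][:,:,::-1].copy()
    print(s['t'],s['eef_pos'],s['tool_rot'],s['width'])
    for p in pts:
        u=proj(w,p);print(p,u);cv2.circle(f,tuple(int(round(v)) for v in u),2,(0,0,255),-1)
    cv2.imwrite(name,f);pickle.dump(w,open('w.pkl','wb'))
E
python3 -c "
from wr import *
a=np.linspace(0,6.28,24)
wrist('pics/w2.png',[[.573,-.392,.16]]+[[.573+.021*np.cos(t),-.392+.021*np.sin(t),.16] for t in a])"
```

```text
8.7833 [ 0.56300326 -0.37952605  0.31343552] [ 3.14077498e+00 -2.45344676e-03  2.86308697e+00] 0.07710619384243851
[0.573, -0.392, 0.16] [302.45761777 241.0473169 ]
[np.float64(0.594), np.float64(-0.392), 0.16] [309.70522265 264.08780726]
[np.float64(0.5932220474967903), np.float64(-0.3863370683354331), 0.16] [316.0376674  261.50258825]
[np.float64(0.5909458290440424), np.float64(-0.38109370732457615), 0.16] [321.42037918 257.40881799]
[np.float64(0.5873399912934864), np.float64(-0.3766584013315843), 0.16] [325.46182766 252.07842155]
[np.float64(0.5826716933407615), np.float64(-0.3733597653469097), 0.16] [327.85165802 245.87543178]
[np.float64(0.5772868127171108), np.float64(-0.3714421976678338), 0.16] [328.38636699 239.23785428]
[np.float64(0.5715843190759299), np.float64(-0.37104777225397684), 0.16] [326.99161034 232.65172866]
[np.float64(0.5659867142460467), np.float64(-0.3722057123661043), 0.16] [323.73768053 226.61727658]
[np.float64(0.5609087287693076), np.float64(-0.3748302253938547), 0.16] [318.84420552 221.60871157]
[np.float64(0.5567265942183689), np.float64(-0.378726859291
[... 745 characters left out ...]
p.float64(0.5715175870891922), np.float64(-0.4129476120825709), 0.16] [277.21741227 246.10113613]
[np.float64(0.5772213081651069), np.float64(-0.4125713528328888), 0.16] [279.79896415 252.28180365]
[np.float64(0.5826122695025583), np.float64(-0.41067094735170623), 0.16] [284.00481193 257.57535274]
[np.float64(0.5872910509237201), np.float64(-0.4073871980391375), 0.16] [289.51342082 261.62058441]
[np.float64(0.5909109981696815), np.float64(-0.40296340022828975), 0.16] [295.92494475 264.14909021]
[np.float64(0.593203906762206), np.float64(-0.39772731626017654), 0.16] [302.78822764 264.99647101]
[np.float64(0.5939998934651808), np.float64(-0.39206689133765593), 0.16] [309.62747173 264.10829229]
```

View pics/w2.png

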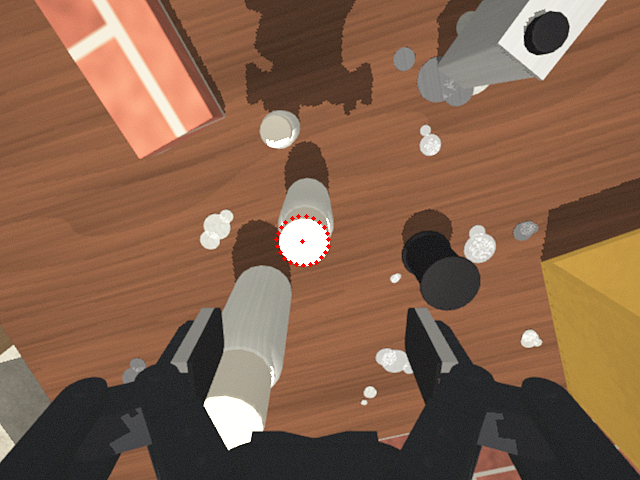

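The overlay (predicted cap circle at pixel (302,241)) lies exactly on the middle can's cap, with the large one at (245,370) and the small one at (280,128). So the spray_can is at (.573,-.392). Descending to grip the cap.

Call:
{"fn": "step_arm", "kwargs": {
  "motion": [
    [[-13,-9,0,0,0,0,0.9],[0,0,35,0,0,0,0.9],[0,0,35,0,0,0,0.9],[0,0,35,0,0,0,0.9],[0,0,35,0,0,0,0.9],[0,0,20,0,0,0,0.9],[0,0,15,0,0,0,0.9],[0,0,0,0,0,0,0.9]]
  ]
}}

```text
t: 9.5
eef_pos: [0.5716, -0.3886, 0.1381]
tool_rot: [3.14, -0.004, 2.866]
force: [0.0, 0.2, -0.7]
width: 0.0768
finger_force: 0.0
```

Call:
{"fn": "step_arm", "kwargs": {
  "motion": [
    [[0,0,0,0,0,0,0],[0,0,0,0,0,0,0],[0,0,0,0,0,0,0],[0,0,0,0,0,0,0],[0,0,0,0,0,0,0]]
  ],
  "grip_force": 45
}}

```text
t: 9.92
eef_pos: [0.5741, -0.3911, 0.1433]
tool_rot: [-3.14, 0.004, 2.865]
force: [-0.1, -0.8, 6.8]
width: 0.0407
finger_force: 46.5
```

Call:
{"fn": "step_arm", "kwargs": {
  "motion": [
    [[0,0,-10,0,0,0,0],[0,0,-25,0,0,0,0],[0,0,-35,0,0,0,0],[0,0,-35,0,0,0,0],[0,0,-35,0,0,0,0],[0,0,-30,0,0,0,0],[0,0,-10,0,0,0,0],[0,0,0,0,0,0,0]]
  ]
}}

```text
t: 10.58
eef_pos: [0.5736, -0.3909, 0.3246]
tool_rot: [-3.14, 0.006, 2.865]
force: [-0.0, -0.6, -3.3]
width: 0.0409
finger_force: 46.4
```

Call:
{"fn": "step_arm", "kwargs": {
  "motion": [
    [[5,10,0,0,0,0,0],[9,20,0,0,0,0,0],[12,25,0,0,0,0,0],[12,25,0,0,0,0,0],[12,25,0,0,0,0,0],[12,25,0,0,0,0,0],[12,25,0,0,0,0,0],[12,25,0,0,0,0,0]]
  ]
}}

```text
t: 11.25
eef_pos: [0.5385, -0.1924, 0.3187]
tool_rot: [3.141, -0.003, 2.865]
force: [0.0, 1.3, -3.5]
width: 0.041
finger_force: 46.5
```

Call:
{"fn": "step_arm", "kwargs": {
  "motion": [
    [[12,25,0,0,0,0,0],[12,25,0,0,0,0,0],[12,25,0,0,0,0,0],[12,25,0,0,0,0,0],[12,25,0,0,0,0,0],[12,25,0,0,0,0,0],[6,15,0,0,0,0,0],[0,0,0,0,0,0,0]]
  ]
}}

```text
t: 11.92
eef_pos: [0.5084, -0.011, 0.3192]
tool_rot: [3.141, -0.002, 2.868]
force: [0.2, -0.8, -3.5]
width: 0.0414
finger_force: 46.6
```

Call:
{"fn": "step_arm", "kwargs": {
  "motion": [
    [[0,0,0,0,0,0,0],[0,0,0,0,0,0,0]]
  ]
}}

```text
t: 12.08
eef_pos: [0.5093, -0.0141, 0.3194]
tool_rot: [-3.141, -0.001, 2.865]
force: [0.8, 0.5, -3.6]
width: 0.041
finger_force: 46.6
```

Call:
{"fn": "step_arm", "kwargs": {
  "motion": [
    [[11,24,0,0,0,0,0],[11,24,0,0,0,0,0],[11,24,0,0,0,0,0],[7,17,0,0,0,0,0],[4,8,0,0,0,0,0],[0,0,0,0,0,0,0],[0,0,0,0,0,0,0],[0,0,0,0,0,0,0]]
  ]
}}

```text
t: 12.75
eef_pos: [0.494, 0.0904, 0.3201]
tool_rot: [-3.141, -0.0, 2.864]
force: [-0.6, -0.4, -3.5]
width: 0.0409
finger_force: 47.1
```

```bash
python3 - <<'E'
from workcell import ctrl
from h import *
import cv2
s=ctrl.sense();print(s['eef_pos'],s['tool_rot'])
c=ctrl.camera('scene')
x,y,w,h,k=200,170,170,150,4
f=c['frame'][:,:,::-1].copy()
R=lambda p:np.array([.6915+p[0]*np.cos(-1.495)-p[1]*np.sin(-1.495),.169+p[0]*np.sin(-1.495)+p[1]*np.cos(-1.495)])
o=cv2.resize(f[y:y+h,x:x+w],None,fx=k,fy=k,interpolation=cv2.INTER_CUBIC)
P=[list(R(p))+[.1] for p in((.015,-.159),(.015,-.249),(.11,-.249),(.11,-.159),(.11,-.155),(.11,-.03),(.015,-.03),(.015,-.155))]
e=s['eef_pos'];P+=[[e[0],e[1],e[2]+.017],[e[0],e[1],e[2]-.143]]
for q in P:
    u=(proj(c,q)-[x,y]+.5)*k;cv2.circle(o,tuple(int(v) for v in u),3,(0,0,255),-1)
cv2.imwrite('pics/s3.png',o)
E
```

```text
[0.49403472 0.09037599 0.32011222] [-3.14088443e+00 -4.58264727e-05  2.86355785e+00]
```

View pics/s3.png

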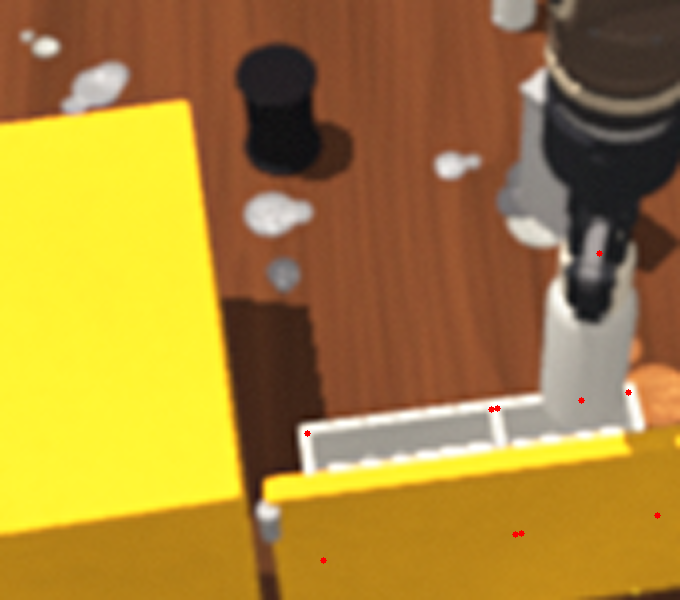

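The overlay matches the rack's wall corners, at (307,433) and (628,392), and the can hangs upright over the short bin. Lowering it, slowly at the end.

Call:
{"fn": "step_arm", "kwargs": {
  "motion": [
    [[0,0,20,0,0,0,0],[0,0,25,0,0,0,0],[0,0,25,0,0,0,0],[0,0,20,0,0,0,0],[0,0,12,0,0,0,0],[0,0,6,0,0,0,0],[0,0,3,0,0,0,0],[0,0,2,0,0,0,0]]
  ]
}}

```text
t: 13.47
eef_pos: [0.4941, 0.091, 0.2075]
tool_rot: [3.142, 0.0, 2.864]
force: [-0.1, 0.2, -1.8]
width: 0.041
finger_force: 47.1
```

Call:
{"fn": "step_arm", "kwargs": {
  "motion": [
    [[0,0,2,0,0,0,0],[0,0,2,0,0,0,0],[0,0,2,0,0,0,0],[0,0,0,0,0,0,0]]
  ]
}}

```text
t: 13.8
eef_pos: [0.4939, 0.0915, 0.2014]
tool_rot: [3.141, 0.0, 2.865]
force: [0.3, -0.6, -3.6]
width: 0.0409
finger_force: 47.1
```

Call:
{"fn": "step_arm", "kwargs": {
  "motion": [
    [[0,0,2,0,0,0,0],[0,0,2,0,0,0,0],[0,0,0,0,0,0,0]]
  ]
}}

```text
t: 14.05
eef_pos: [0.4941, 0.0916, 0.1982]
tool_rot: [3.141, 0.002, 2.865]
force: [-1.4, 0.1, 3.1]
width: 0.0408
finger_force: 47.7
```

Call:
{"fn": "step_arm", "kwargs": {
  "motion": [
    [[0,0,1,0,0,0,0],[0,0,0,0,0,0,0]]
  ]
}}

```text
t: 14.22
eef_pos: [0.4944, 0.0916, 0.1982]
tool_rot: [3.14, 0.003, 2.865]
force: [-1.4, -0.2, 9.5]
width: 0.0408
finger_force: 48.3
```

Contact at z=0.198, exactly as predicted (can underside at 0.055). Releasing, lifting, and going to the tin at (.462,-.175), long axis at -49.5°.

Call:
{"fn": "step_arm", "kwargs": {
  "motion": [
    [[0,0,0,0,0,0,0.6],[0,0,0,0,0,0,0.7],[0,0,0,0,0,0,0.7],[0,0,0,0,0,0,0.7],[0,0,-15,0,0,0,0.7],[0,0,-30,0,0,0,0.7],[0,0,-40,0,0,0,0.7],[0,0,-40,0,0,0,0.7]]
  ]
}}

```text
t: 14.88
eef_pos: [0.4931, 0.0914, 0.3218]
tool_rot: [-3.141, -0.002, 2.865]
force: [1.5, 0.6, 0.1]
width: 0.0601
finger_force: 0.0
```

Call:
{"fn": "step_arm", "kwargs": {
  "motion": [
    [[0,-15,-10,0,0,0,0.9],[-6,-35,0,0,0,0,0.9],[-6,-36,0,0,0,0,0.9],[-6,-36,0,0,0,0,0.9],[-6,-36,0,0,0,0,0.9],[-6,-36,0,0,0,0,0.9],[-6,-36,0,0,0,0,0.9],[-6,-35,0,0,0,0,0.9]]
  ]
}}

```text
t: 15.55
eef_pos: [0.4612, -0.1767, 0.3313]
tool_rot: [-3.142, 0.0, 2.865]
force: [0.6, -0.1, -0.3]
width: 0.0769
finger_force: 0.0
```

Call:
{"fn": "step_arm", "kwargs": {
  "motion": [
    [[0,0,0,0,0,6.7,0.9],[0,0,0,0,0,6.7,0.9],[0,0,0,0,0,6.7,0.9],[0,0,0,0,0,6.7,0.9],[0,0,0,0,0,6.7,0.9],[0,0,0,0,0,0,0.9],[0,0,0,0,0,0,0.9]]
  ]
}}

```text
t: 16.13
eef_pos: [0.4618, -0.1749, 0.3312]
tool_rot: [-3.142, -0.0, 2.283]
force: [0.3, -0.1, 0.8]
width: 0.0768
finger_force: 0.0
```

```bash
python3 - <<'E'
from wr import *
a=np.deg2rad(-49.5);C=np.array([.462,-.175]);u=np.array([np.cos(a),np.sin(a)]);v=np.array([-u[1],u[0]])
wrist('pics/w3.png',[[*(C+i*.039*u+j*.021*v),.148] for i,j in((1,1),(1,-1),(-1,-1),(-1,1))]+[[*(C+.02*u),.16]])
E
```

```text
16.1333 [ 0.46182898 -0.17488673  0.3311558 ] [-3.14150732e+00 -2.01029047e-04  2.28332608e+00] 0.07684863062823999
[np.float64(0.5032969991624778), np.float64(-0.19101742364346735), 0.148] [337.06519183 256.99544688]
[np.float64(0.47135994860727654), np.float64(-0.21829424167333505), 0.148] [290.84525333 256.77862419]
[np.float64(0.42070300083752216), np.float64(-0.15898257635653262), 0.148] [289.3955206 170.3815338]
[np.float64(0.4526400513927235), np.float64(-0.13170575832666492), 0.148] [339.48466324 170.64267401]
[np.float64(0.4749889609666037), np.float64(-0.1902081193120006), 0.16] [314.07920759 241.60734823]
```

View pics/w3.png

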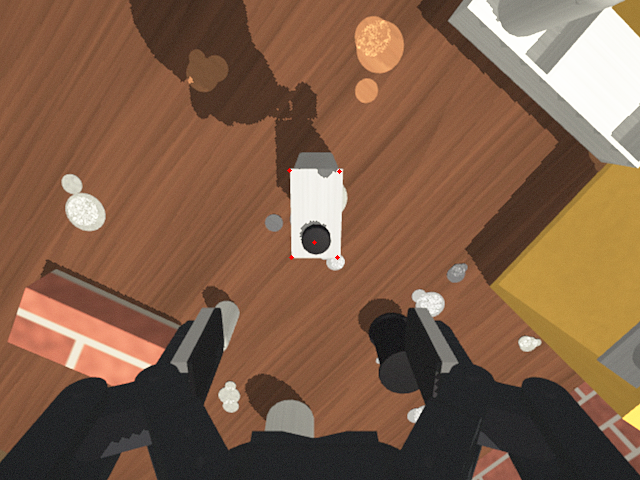

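The overlay corners lie on the tin's top face, and the predicted cap at (314,242) matches the black cap at (316,239). Descending to grip it.

Call:
{"fn": "step_arm", "kwargs": {
  "motion": [
    [[0,1,30,0,0,0,0.9],[0,0,35,0,0,0,0.9],[0,0,35,0,0,0,0.9],[0,0,35,0,0,0,0.9],[0,0,35,0,0,0,0.9],[0,0,26,0,0,0,0.9],[0,0,15,0,0,0,0.9],[0,0,0,0,0,0,0.9]]
  ]
}}

```text
t: 16.85
eef_pos: [0.4603, -0.1733, 0.1166]
tool_rot: [-3.139, -0.006, 2.283]
force: [-1.2, -0.7, -0.2]
width: 0.0765
finger_force: 0.0
```

Call:
{"fn": "step_arm", "kwargs": {
  "motion": [
    [[0,0,0,0,0,0,0],[0,0,0,0,0,0,0],[0,0,0,0,0,0,0],[0,0,0,0,0,0,0],[0,0,0,0,0,0,0],[0,0,0,0,0,0,0]]
  ],
  "grip_force": 60
}}

```text
t: 17.35
eef_pos: [0.4638, -0.1747, 0.1222]
tool_rot: [3.14, 0.003, 2.28]
force: [-0.4, -0.3, 6.4]
width: 0.0411
finger_force: 61.9
```

Call:
{"fn": "step_arm", "kwargs": {
  "motion": [
    [[0,0,-10,0,0,0,0],[0,0,-25,0,0,0,0],[0,0,-35,0,0,0,0],[0,0,-35,0,0,0,0],[0,0,-35,0,0,0,0],[0,0,-25,0,0,0,0],[0,0,-10,0,0,0,0],[0,0,0,0,0,0,0]]
  ]
}}

```text
t: 18.02
eef_pos: [0.4633, -0.1745, 0.2978]
tool_rot: [3.14, 0.004, 2.28]
force: [0.8, -0.6, -4.4]
width: 0.0411
finger_force: 62.1
```

Call:
{"fn": "step_arm", "kwargs": {
  "motion": [
    [[0,0,0,0,0,-6.7,0],[0,0,0,0,0,-6.7,0],[0,0,0,0,0,-6.7,0],[0,0,0,0,0,-6.7,0],[0,0,0,0,0,-6.7,0],[0,0,0,0,0,-6.7,0],[0,0,0,0,0,-6.7,0],[0,0,0,0,0,-6.7,0]]
  ]
}}

```text
t: 18.68
eef_pos: [0.4617, -0.1739, 0.2926]
tool_rot: [3.14, -0.004, -3.062]
force: [-0.3, 1.0, -3.2]
width: 0.0413
finger_force: 62.0
```

Call:
{"fn": "step_arm", "kwargs": {
  "motion": [
    [[-14,5,0,0,0,0,0],[-27,10,0,0,0,0,0],[-27,10,0,0,0,0,0],[-27,10,0,0,0,0,0],[-27,10,0,0,0,0,0],[-25,15,0,0,0,0,0],[-15,25,0,0,0,0,0],[0,25,0,0,0,0,0]]
  ]
}}

```text
t: 19.35
eef_pos: [0.6187, -0.051, 0.2909]
tool_rot: [3.14, -0.004, -3.07]
force: [0.4, -0.4, -2.4]
width: 0.0416
finger_force: 62.0
```

Call:
{"fn": "step_arm", "kwargs": {
  "motion": [
    [[0,26,0,0,0,0,0],[0,26,0,0,0,0,0],[0,26,0,0,0,0,0],[0,26,0,0,0,0,0],[0,20,0,0,0,0,0],[0,10,0,0,0,0,0],[0,0,0,0,0,0,0],[0,0,0,0,0,0,0]]
  ]
}}

```text
t: 20.02
eef_pos: [0.606, 0.0815, 0.2938]
tool_rot: [-3.141, -0.002, -3.067]
force: [0.2, -0.3, -4.9]
width: 0.0414
finger_force: 62.0
```

Call:
{"fn": "step_arm", "kwargs": {
  "motion": [
    [[0,12,0,0,0,0,0],[1,6,0,0,0,0,0],[0,0,15,0,0,0,0],[0,0,25,0,0,0,0],[0,0,25,0,0,0,0],[0,0,20,0,0,0,0],[0,0,12,0,0,0,0],[0,0,6,0,0,0,0]]
  ]
}}

```text
t: 20.68
eef_pos: [0.6027, 0.0984, 0.1898]
tool_rot: [-3.141, -0.004, -3.069]
force: [-0.8, 0.2, -3.8]
width: 0.0413
finger_force: 62.0
```

Call:
{"fn": "step_arm", "kwargs": {
  "motion": [
    [[0,0,3,0,0,0,0],[0,0,2,0,0,0,0],[0,0,2,0,0,0,0],[0,0,2,0,0,0,0],[0,0,0,0,0,0,0]]
  ]
}}

```text
t: 21.1
eef_pos: [0.6047, 0.0988, 0.186]
tool_rot: [3.141, 0.004, -3.068]
force: [-1.3, -2.1, 2.9]
width: 0.0415
finger_force: 62.4
```

Call:
{"fn": "step_arm", "kwargs": {
  "motion": [
    [[0,0,0,0,0,0,0],[0,0,0,0,0,0,0]]
  ]
}}

```text
t: 21.27
eef_pos: [0.6048, 0.0988, 0.1859]
tool_rot: [3.142, 0.004, -3.068]
force: [-1.9, -3.3, 6.2]
width: 0.0416
finger_force: 62.5
```

Call:
{"fn": "step_arm", "kwargs": {
  "motion": [
    [[0,0,2,0,0,0,0],[0,0,0,0,0,0,0],[0,0,0,0,0,0,0]]
  ]
}}

```text
t: 21.52
eef_pos: [0.6049, 0.099, 0.1857]
tool_rot: [3.141, 0.006, -3.068]
force: [-4.3, -4.0, 14.7]
width: 0.0411
finger_force: 62.8
```

```bash
python3 - <<'E'
from workcell import ctrl
from h import *
import cv2
s=ctrl.sense();print({k:np.round(s[k],4) for k in('eef_pos','tool_rot','force','moment','finger_force')})
for n in('scene','top'):
    c=ctrl.camera(n);pickle.dump(c,open(f'{n}3.pkl','wb'))
    for k,p in(('tin foot if on floor',[.604,.100,.055]),):print(n,proj(c,p))
E
```

```text
{'eef_pos': array([0.6049, 0.099 , 0.1857]), 'tool_rot': array([ 3.1407,  0.0063, -3.0677]), 'force': array([-4.2688, -3.99  , 14.724 ]), 'moment': array([0.2393, 0.895 , 0.2399]), 'finger_force': np.float64(62.7746)}
scene [302.18175532 298.35030709]
top [285.3032369  235.97533659]
```

```bash
python3 - <<'E'
from workcell import ctrl
from h import *
import cv2
c=ctrl.camera('wrist');M=np.linalg.inv(c['mount']);w=dict(K=c['K'],R=M[:3,:3],t=M[:3,3])
cv2.imwrite('pics/w4.png',c['frame'][:,:,::-1])
for z in(-.026,-.017):
    print(z,[proj(w,[i*.039,j*.021,z]).round(0) for i,j in((1,1),(1,-1),(-1,-1),(-1,1))])
print('floor bin', proj(w,[0,0,.131]))
g=cv2.cvtColor(c['frame'],cv2.COLOR_RGB2GRAY)
for v in range(150,480,12):print(v,' '.join('%3d'%x for x in g[v,180:470:10]))
E
```

```text
-0.026 [array([385., 276.]), array([243., 276.]), array([257., 470.]), array([371., 470.])]
-0.017 [array([380., 264.]), array([248., 264.]), array([260., 449.]), array([368., 449.])]
floor bin [313.98760122 234.01577667]
150  88  89  91  93  91 255 252 252 252 253 216 162 156 154 158 158 162 163 156 163 162 160 162 121 107 113 110 113 112
162  97  99  95 101  92 159 131 168 160 161 164 163 158 162 164 165 154 164 157 158 160 113 113 116 114 115 113 112 113
174 105  97  94  91  87 154 128 166 165 165 162 160 156 167 162 162 153 166 159 154 156 118 114 116 112 113 116 117 116
186  89  91  93  92  94 159 128 165 255 156 251 103 103 106 101 107 105 161 156 159 156 118 113 116 113 113 111 116 116
198  93  95  96  94  95 150 129 148 254 254  89 100 109 100 101 105 106 162 157 255 253 128 116 114 110 113 108 112 111
210  86  84  91  87  88 202 127 134 254 254 101 104 109 106 104 105 104 105 158 253 252 127 114 117 112 112 111 111 115
222  88  90  88  89  87  69 122 123 253  79 102 107 107 104 100 104 107 109 156 253 253 125 116 115 113 111 116 112 116
234  94  94  93  91  96  92 104 125 25
[... 1781 characters left out ...]
  30  30  30  28 219 217 181  25  24  18  23  20  23 113 209 211  35  28  38  29  31  68  64  65  67
426  56  58  56  37  39  30  32  35 215 215  21  23  14  28  27  20  10  86 205 213  35  38  31  35  36  60  60  69  64
438  37 136  84  33  29  32  34  35  30  32  34  28  27  38  27  38  29  37  36  30  32  30  38  31  31 121 121  44  38
450 137 137  59  32  38  28  26  31  32  26  28  28  28  32  37  30  30  31  31  31  31  30  31  31  30 123 121 120  47
462 136 136  41  30  32  33  32  32  29  31  35  31  30  37  31  35  33  39  27  29  27  38  37  36  31 126 117 120 217
474 133 134  24  21  31  34  26  30  26  26  27  32  33  33  41  32  34  32  32  31  32  29  31  28  33  90 118 119 224
```

The tin's top near edge is at row ~266, against a prediction of 264 for a top 17 mm above the TCP. That puts the top at 0.203 = 0.055+0.148, so the tin is standing on the bin floor and was just gripped 9 mm higher than I assumed. Releasing.

Call:
{"fn": "step_arm", "kwargs": {
  "motion": [
    [[0,0,-2,0,0,0,0],[0,0,0,0,0,0,0.55],[0,0,0,0,0,0,0.65],[0,0,0,0,0,0,0.65],[0,0,0,0,0,0,0.65],[0,0,0,0,0,0,0.65]]
  ]
}}

```text
t: 22.17
eef_pos: [0.6045, 0.099, 0.1848]
tool_rot: [3.141, 0.003, -3.068]
force: [-0.5, -2.8, 5.8]
width: 0.0552
finger_force: 2.8
```

Call:
{"fn": "step_arm", "kwargs": {
  "motion": [
    [[0,0,-10,0,0,0,0.65],[0,0,-25,0,0,0,0.65],[0,0,-35,0,0,0,0.65],[0,0,-35,0,0,0,0.65],[0,0,-35,0,0,0,0.65],[0,0,-20,0,0,0,0.65],[0,0,0,0,0,0,0.65]]
  ]
}}

```text
t: 22.75
eef_pos: [0.6046, 0.0994, 0.3493]
tool_rot: [3.141, 0.008, -3.067]
force: [-0.5, 0.7, -0.7]
width: 0.0557
finger_force: 0.0
```

Call:
{"fn": "step_arm", "kwargs": {
  "motion": [
    [[35,-10,0,0,0,0,0.65],[35,-10,0,0,0,0,0.65],[35,-10,0,0,0,0,0.65],[35,-20,0,0,0,0,0.65],[35,-30,0,0,0,0,0.65],[35,-30,0,0,0,0,0.65],[0,-35,0,0,0,0,0.65],[0,-35,0,0,0,0,0.65]]
  ]
}}

```text
t: 23.42
eef_pos: [0.412, -0.0904, 0.3443]
tool_rot: [-3.141, 0.002, -3.066]
force: [1.2, 0.2, 0.6]
width: 0.0553
finger_force: 0.0
```

```bash
python3 - <<'E'
from workcell import ctrl
from h import *
import cv2
print(ctrl.sense()['eef_pos'])
np.set_printoptions(precision=4,suppress=True)
T=ctrl.camera('top');f=T['frame'];cv2.imwrite('pics/t4.png',f[:,:,::-1])
print('pred: can cap',proj(T,[.494,.0915,.215]),'tin cap',proj(T,[.624,.100,.215]),proj(T,[.584,.1,.215]),'tin corners',[proj(T,[.604+a*.039,.1+b*.021,.203]).round(1) for a,b in((1,1),(1,-1),(-1,-1),(-1,1))])
g=cv2.cvtColor(f,cv2.COLOR_RGB2GRAY)
for v in range(204,296,3):print(v,' '.join('%3d'%x for x in g[v,252:312:2]))
y=cv2.inRange(cv2.cvtColor(f,cv2.COLOR_RGB2HSV),(20,150,200),(35,255,255))[200:292,240:285]
for v in(6,30,60,85):
    u=np.flatnonzero(y[v]);print('door',[ray(T,(240+u[k],200+v),.215)[:2] for k in(0,-1)] if len(u) else '')
E
```

```text
[ 0.41202881 -0.09036891  0.34428814]
pred: can cap [284.4356 269.8766] tin cap [280.9799 225.4975] [281.1471 239.1256] tin corners [array([274.1, 219.6]), array([288.4, 219.3]), array([288.7, 245.7]), array([274.5, 245.9])]
204 108 136 235 235 227 195 125 139 163 160 159 160 155 149 145 142 141 131 125 116 109 107  90  69  71  67  59  62  61  59
207 109 109 165 230 229 200 125 123 123  97  79  69  66  64  65  74  92  92  95  94  96  93  67  61  58  60  63  58  60  61
210 109 149 208 229 230 202 133 126 121 110  79  63  62  62  60  73  92  93  93  96  94  90  67  59  60  61  55  58  57  60
213 104 154 210 229 230 204 133 126 123 116  86  62  65  61  65  63  87  99 109 113 106  96 101  85  55  61  57  54  58  54
216 104 112 168 224 230 206 136 180 232 234 235 235 239 248 247 247 245 245 245 234 232 231 241 231  75  60  57  56  55  55
219 105 105 112 215 229 210 135 132 153 181 182 186 188 189 189 187 192 186 189 185 185 185 222 239  86  54  55  57  55  56
222 101 103 109 219 229 214 137 134 192 244 245 238 236 236 233 238 240 239 230 248 254 254 254 246  92  79  77  80  87  94
225 102
[... 2492 characters left out ...]
 218 231 226 153 142 229 255 255 243 197 197 192 193 193 214 251 254 255 254 254 249 140 108 108 108 110
288 102 102 101 102 217 230 228 155 160 228 231 226 202 142 118 122 106 123 165 159 157 154 132 128 111 101 100  95 101  97
291 101 100 102 104 220 231 229 155 135 132  97  57  52  57  56  54  52  56  54  55  52  53  54  54  60  89  93  90  92  94
294 122 126 124 125 227 231 228 152 133 135 100  54  55  58  56  53  58  61  59  60  59  60  58  58  65  93  91  90  94  95
door [array([0.6827, 0.1698]), array([0.6824, 0.1551])]
door [array([0.6119, 0.1676]), array([0.6117, 0.1529])]
door [array([0.524 , 0.1655]), array([0.5237, 0.148 ])]
door [array([0.4511, 0.1633]), array([0.4509, 0.1458])]
```

The top-view pixels show both containers standing clear of the walls. The can's cap is at about (281,270.5), giving (.493,.100) against a bin centre of (.489,.101). The tin is at about (.598,.100) against (.601,.104). The door is at q≈1.64 and the arm is clear of everything, so I'm handing in.

```bash
python3 -c "
from workcell import ctrl
print(ctrl.hand_in())"
```

```text
the job is handed in; nothing more can be done
None
```

The job is handed in, but no verdict was returned. By my last camera check the door is open at about 1.6 rad, with the spray can in the short bin and the tin in the long bin, both released and apparently upright; the arm stayed clear of the spool, brick and tub.

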